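# Re-pack the validator repair kit tray

## Task

The tall, narrow green foot standing in the round nest of the kit tray was packed there by mistake: before packing anything else, move it into the round metal reject dish on the desk. Then pack the kit, each part sitting flat on the floor of its own nest: the low, wide green foot in the round nest, the short solenoid in the smaller rectangular nest and the ticket insert with the long slot in the longer rectangular nest, both lengthwise. Set every part down gently rather than dropping it, and leave the long solenoid and the coin insert with the round hole lying where they are.

Things in the scene. Friction and masses are not known exactly. Their poses are not given: they have to be found in the camera images.
- foot_low_c (a point): Low, wide green rubber foot, an upright cylinder 44 mm in diameter and 26 mm high, loose on the desk, about 40 g. The point is at the centre of the part, half-way up; its z axis points up.
- foot_tall_c (a point): Tall, narrow green rubber foot, an upright cylinder 28 mm in diameter and 42 mm high, about 30 g; at the start it stands wrongly in the round nest. The point is at the centre of the part, half-way up; its z axis points up.
- solenoid_short_c (a point): Short chrome solenoid, 48 mm long (x), 28 mm wide (y), 28 mm high, about 100 g: a 34 mm long block from x = -24 to +10 mm, then a thin plunger to x = +24 mm. Loose on the desk, to be packed. The point is at the centre of the part, half-way up; its z axis points up, x runs lengthwise; grip it here across y.
- solenoid_long_c (a point): Long chrome solenoid, a look-alike 84 mm long (x), 28 mm wide and 28 mm high. Does not belong; stays where it is. The point is at the centre of the part, half-way up; its z axis points up.
- ticket_insert_c (a point): Orange plastic ticket insert, a block 72 mm long (x), 32 mm wide (y) and 24 mm high with a long straight slot (52 x 8 mm) through it from above. About 40 g, loose on the desk, to be packed. The point is at the centre of the part, half-way up; its z axis points up, x runs lengthwise; grip it across y.
- coin_insert_c (a point): Orange plastic coin insert, a look-alike block 48 mm long (x), 32 mm wide and 24 mm high with a round 19 mm hole. Does not belong; stays where it is. The point is at the centre of the part, half-way up; its z axis points up.
- foot_nest: Round black nest fixed in the kit tray, 62 mm inner diameter. Origin: centre of its underside (4 mm above the desk); its floor is 2 mm and its rim 8 mm above the origin. The grey tray carries three nests in a row, 90 mm from centre to centre, in any order; the tray's own rim is 8 mm above the desk.
- solenoid_nest: Smaller rectangular black nest fixed in the kit tray, inner size 66 mm (x) by 48 mm (y). Origin: centre of its underside; floor 2 mm and rim 8 mm above the origin; x runs lengthwise.
- insert_nest: Longer rectangular black nest fixed in the kit tray, inner size 90 mm (x) by 50 mm (y). Origin: centre of its underside; floor 2 mm and rim 8 mm above the origin; x runs lengthwise.
- reject_dish: Round bare-metal reject dish fixed on the desk, 90 mm in outer diameter at the rim, about 74 mm inside at the floor. Origin: centre of its underside, on the desk; floor 3 mm and rim 18 mm above the origin.
Mind the look-alikes: they are no part of the job. What is shaped like the part that bears solenoid_short_c but pink is not meant.

How it is judged:
By the outcome, as a careful person would: the job done as asked, in the order asked, and still so for the second after the job is handed in, with the robot touching nothing.
It also fails if it takes over 96 s, if anything falls off the work surface, if the arm or the gripper's body presses on something with over 40 N, if the wrist force passes 120 N, or if a joint passes its speed limit or range.

## Robot

A 7-joint arm with a two-finger parallel gripper is mounted at the origin on the work surface. World frame = base frame: x ahead of the robot, y to its left, z up, the work surface at z = 0. Lengths are in m, angles in rad, forces in N, time in s.
With the tool pointing down it reaches from about 0.4 to 0.875 m from the base axis. Payload 19.3 kg.
Tool frame: the origin (TCP) lies midway between the tips of the shut fingers; the grasp point (between the pads) lies 19 mm behind it; z points along the fingers, y is the line along which they close (so a half turn about z gives the same grasp; the last joint's range is limited). The gripper opens to 85 mm and grips with 20 to 120 N. Pads are 22 mm wide; open, the fingers measure 114 mm over their backs; the gripper's body (76 mm by 85 mm) begins 54 mm behind the grasp point. The pads swing forward as they close: fully open they stand 13 mm farther back than shut.
Start: joints at [-1.186, 0.521, -0.036, 1.599, 0.021, 1.021, -0.113], TCP at [0.275, 0.561, 0.231] pointing down, gripper open.
Joint ranges: [-2.91, 2.91], [-0.3, 2.13], [-1.5, 1.42], [0.17, 2.43], [-1.26, 4.41], [0.16, 1.93], [-2.52, 2.52]. Speed limits (rad/s): [1.89, 1.89, 2.39, 2.39, 3.01, 3.01, 3.01].

## Interface

Orientations are given as [roll, pitch, yaw] about the fixed x, y, z axes, in that order (R = Rz(yaw) Ry(pitch) Rx(roll)).
In Python, from workcell import * gives the robot as it stands.
- The arm moves only by the shell command python3 -m creep 'ROWS' [FORCE]. ROWS is JSON, a list that holds one entry, the list of rows, each a list of 7 numbers: the closure, from -1 (fully open) to 1 (shut), then the shift along the tool's x, y, z in m, then the turn, a rotation vector about the tool's x, y, z in degrees. A call has 1 to 10 rows; each row shifts and turns the commanded pose from where the row before left it, along the tool's axes as they then stand; what a row does not reach is not made up. A row lasts 1/10 s, in which the tool goes at most 50 mm and 8.59 degrees, less where a joint would pass 70% of its speed; a pose out of reach is approached as far as the arm can. A call is refused whole if a number of a shift passes 0.05 or a number of a turn 8.59, either way. A call with a gripper value outside its range is refused whole. The fingers move at their own pace and stop on an object; FORCE is the grip in N (left out, the last holds). Time passes only in rows, so rows that do not move let the fingers close. It gives the time, the measured TCP pose, the force, the opening and the grip force at its end, in the units of the state.
- observe(): the state, without advancing time (a new reading comes with each control period).
- grab_frame(name): name is "scene" or "top" or "wrist"; returns a dict with "image" (480x640x3 uint8, red, green, blue), "range_z" (480x640 float32, m along the optical axis (not along the pixel's ray), 0 where there is no reading), "fx", "fy", "cx", "cy" (pixels), "R" (3x3) and "t" (3): a world point X has camera coordinates R X + t; the wrist camera has in their place "T_tool_cam" (4x4, takes a point from camera to tool coordinates, whose origin is the TCP and whose axes are the flange's). Camera axes: x right, y down, z forward; pixel columns grow to the right and rows downward; lengths in m; the calibration is good to about 2 mm. A picture is of the moment at which its call begins: read the wrist's pose just before it.
- job_done(): hands the job in; it is judged then, once.
Trained networks look in a picture, given as the dict that the camera call returned (one of the last four; its "shot" number tells which), for a name from the list of things; names that differ only in an ending like _2 or _b are one class to them, and where a whole thing is asked for, a point or a joint stands for the part that bears it (a point fixed in the world has none). Each returns a list of dicts, best first, with "confidence" (0 to 1); they miss things now and then, are a little off and sometimes report something else, mostly with a low value. They report only what shows in the picture. A call takes as long as a camera call. They do not tell look-alikes from the thing itself.
- find_in(picture, thing): "extent" ([centre column, centre row, width, height] in pixels, round what is visible of it).
- outline_of(picture, thing): "region" (480x640 bool, what is visible of it) and "extent" ([centre column, centre row, width, height] in pixels, round what is visible of it).
- tip_of(picture, thing): "position" ([column, row] in pixels: a listed point, or the origin of a listed thing).
The state is a dict: "clock": time; "qpos": joint angles; "qd": joint speeds; "joint_efforts": joint torques, N m; "position": TCP position; "tool_rot": TCP orientation; "force": force on the tool from outside, world axes, zero at the start; "moment": the same for the moment, N m; "grip_width": finger opening in m; "finger_force": force on a finger pad.
Only numpy, scipy, OpenCV 4.12 (cv2) and the standard library are available. Lean on these libraries where they do the work, as an engineer would, in place of code of your own. Each camera call takes 0.05 s, during which the arm holds its last target. There are 200 camera calls.

## Working session

There is one attempt and no reset: what is moved stays moved. The work goes in short steps, Python scripts to look and compute and a shell command to move; the robot and the scene stay as the last step left them, time stands still between calls to the robot, and variables do not carry over. Pictures are saved under pics/ and viewed, at most 14 in all, crops included, and the job is handed in when it is done.

```bash
ls; mkdir -p pics; python3 - <<'E'
from workcell import *
import cv2,numpy as np
s=observe(); print(s["clock"],s["position"],s["tool_rot"],s["grip_width"])
for n in("top","scene"):
    f=grab_frame(n); cv2.imwrite(f"pics/{n}0.png",f["image"][:,:,::-1]); 
    np.savez(f"pics/{n}0.npz",**{k:v for k,v in f.items() if not isinstance(v,str)})
    print(n,f["fx"],f["cx"],f["cy"],np.round(f["R"],3).tolist(),f["t"])
    for th in("foot_low_c","foot_tall_c","solenoid_short_c","solenoid_long_c","ticket_insert_c","coin_insert_c","foot_nest","solenoid_nest","insert_nest","reject_dish"):
        print(th,[(np.round(d["position"]).tolist(),round(d["confidence"],2)) for d in tip_of(f,th)][:3])
E
```

```text
pics
0.0 [0.27443914 0.56116296 0.23072521] [-3.14048582e+00  1.11248211e-04  2.68684846e+00] 0.08518395973848279
top 453.18730356852916 319.49078242161966 246.98298505680702 [[0.018, -1.0, -0.011], [-0.995, -0.017, -0.101], [0.101, 0.013, -0.995]] [-0.04046379  0.51622954  0.79678839]
foot_low_c [([331.0, 281.0], 0.73)]
foot_tall_c [([127.0, 273.0], 0.88)]
solenoid_short_c [([482.0, 272.0], 0.77), ([516.0, 324.0], 0.67), ([467.0, 323.0], 0.58)]
solenoid_long_c [([335.0, 186.0], 0.73)]
ticket_insert_c [([483.0, 192.0], 0.67)]
coin_insert_c [([408.0, 284.0], 0.6)]
foot_nest [([137.0, 278.0], 0.78)]
solenoid_nest [([182.0, 269.0], 0.65)]
insert_nest [([232.0, 271.0], 0.62)]
reject_dish [([402.0, 189.0], 0.64)]
scene 527.3919959059301 322.7872053286798 246.1564330157831 [[-0.151, 0.989, 0.004], [0.554, 0.088, -0.828], [-0.819, -0.123, -0.56]] [ 0.10251209 -0.25236585  1.50921631]
foot_low_c [([313.0, 239.0], 0.78)]
foot_tall_c [([488.0, 254.0], 0.64)]
solenoid_short_c [([137.0, 238.0], 0.7), ([176.0, 208.0], 0.61), ([212.0, 209.0], 0.52)]
solenoid_long_c [([296.0, 290.0], 0.85)]
ticket_insert_c []
coin_insert_c [([247.0, 229.0], 0.88)]
foot_nest [([490.0, 258.0], 0.77)]
solenoid_nest [([445.0, 258.0], 0.82)]
insert_nest [([398.0, 252.0], 0.71)]
reject_dish [([230.0, 286.0], 0.76)]
```

View pics/top0.png

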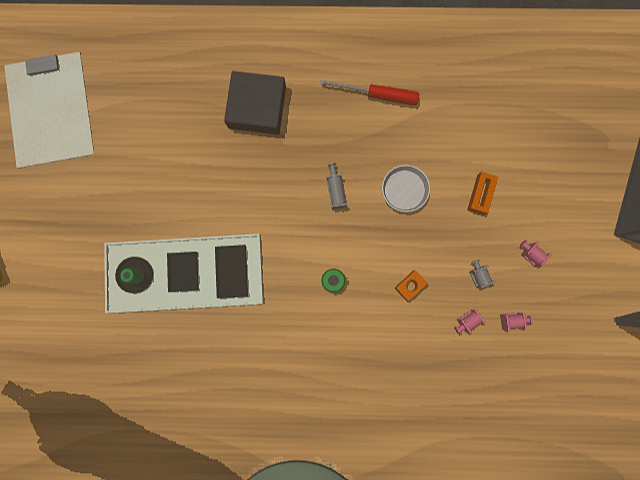

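View pics/scene0.png

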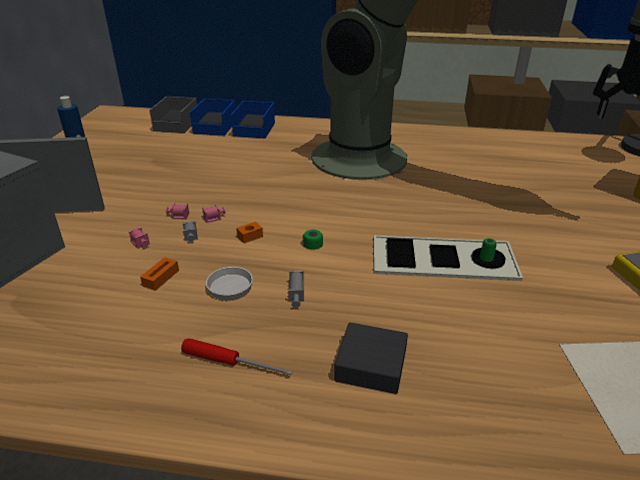

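Top view: the tray is at the left, with the round nest and tall foot at (134,275)/(127,273), the solenoid nest at (183,271) and the insert nest at (231,271). The low foot is at (334,281) and the dish at (406,189).
Candidates:
- **Solenoids:** chrome at (482,274) is the short one, chrome at (337,187) is the long one. The ones at (536,253), (470,322) and (516,322) are pink, so not meant.
- **Inserts:** the one at (483,193) has the long slot, so it is the ticket. The one at (410,286) has the round hole, so it is the coin.

Next I'll confirm this in a crop and measure from both cameras.

```bash
cat > h.py <<'E'
from workcell import *
import cv2,numpy as np
def cloud(f,mask=None,tool=None):
    z=np.asarray(f["range_z"]); v,u=np.nonzero((z>0) if mask is None else (mask&(z>0))); d=z[v,u]
    P=np.c_[(u-f["cx"])/f["fx"]*d,(v-f["cy"])/f["fy"]*d,d]
    if tool is not None:
        T=tool@f["T_tool_cam"]; return P@T[:3,:3].T+T[:3,3],u,v
    return (P-f["t"])@f["R"],u,v
def ray(f,uv,zw,tool=None):
    d=np.array([(uv[0]-f["cx"])/f["fx"],(uv[1]-f["cy"])/f["fy"],1.])
    if tool is not None:
        T=tool@f["T_tool_cam"]; o=T[:3,3]; d=T[:3,:3]@d
    else: o=-f["R"].T@f["t"]; d=f["R"].T@d
    return o+d*(zw-o[2])/d[2]
def toolT():
    from scipy.spatial.transform import Rotation as R
    s=observe(); T=np.eye(4); T[:3,:3]=R.from_euler("xyz",s["tool_rot"]).as_matrix(); T[:3,3]=s["position"]; return T
def rect(P):
    (c,(w,h),a)=cv2.minAreaRect(P[:,:2].astype(np.float32)*1000)
    if w<h: w,h,a=h,w,a+90
    return np.round([c[0],c[1],w,h,(a+90)%180-90],1)
E
python3 - <<'E'
from h import *
f={n:dict(np.load(f"pics/{n}0.npz",allow_pickle=True)) for n in("top","scene")}
im=f["top"]["image"]; 
a=cv2.resize(im[150:345,300:560],None,fx=3,fy=3,interpolation=cv2.INTER_CUBIC)
cv2.imwrite("pics/crop1.png",a[:,:,::-1])
seed={"tall":(127,273),"low":(334,281),"sol":(482,274),"tick":(483,193),"dish":(406,189),"long":(337,187),"coin":(410,286),"tray":(183,271)}
Pt,u,v=cloud(f["top"]); Ps,_,_=cloud(f["scene"])
for k,c in seed.items():
    p0=ray(f["top"],c,0.015); r=.16 if k=="tray" else .05
    for n,P in(("top",Pt),("scene",Ps)):
        Q=P[(np.hypot(*(P[:,:2]-p0[:2]).T)<r)]; z0=np.median(Q[:,2]) if k!="tray" else 0
        Q=Q[Q[:,2]>(0.022 if k in("tall",) else .004 if k=="tray" else .008)]
        top=np.percentile(Q[:,2],95); print(k,n,"desk",round(z0*1e3,1),"top",round(top*1e3,1),"all",rect(Q),"upper",rect(Q[Q[:,2]>top-.006]),len(Q))
# nests: dark pixels
dark=(im.max(2)<60); n,l,st,ce=cv2.connectedComponentsWithStats(dark.astype(np.uint8))
for i in range(1,n):
    if st[i,4]>300 and 100<ce[i][0]<260 and 230<ce[i][1]<320:
        vv,uu=np.nonzero(l==i); W=np.array([ray(f["top"],(a,b),.010) for a,b in zip(uu,vv)]); z=f["top"]["range_z"]
        print("nest",ce[i],rect(W),"floor",np.median(cloud(f["top"],l==i)[0][:,2]))
E
```

```text
tall top desk 6.4 top 50.6 all [460.4 306.7  27.   26.7  24.6] upper [460.7 307.4  25.3  24.8  30.6] 266
tall scene desk 6.0 top 48.8 all [462.8 306.7  25.9  25.7  33.2] upper [461.4 306.8  26.2  22.5 -35.6] 210
low top desk 1.1 top 28.8 all [458.5 -56.9  42.4  42.2 -43.4] upper [458.5 -56.9  41.5  39.8   1. ] 451
low scene desk 0.8 top 27.5 all [460.6 -56.4  42.3  41.6 -53.5] upper [459.5 -56.1  40.7  39.6 -50.9] 294
sol top desk 0.9 top 29.9 all [ 476.2 -324.2   48.1   27.8   24.3] upper [ 469.9 -327.2   34.1   27.5   24.3] 362
sol scene desk 0.8 top 28.7 all [ 475.7 -325.1   53.5   27.9   23.5] upper [ 474.9 -326.3   51.1   27.9   21.4] 229
tick top desk 1.8 top 26.5 all [ 624.7 -331.8   73.5   33.2  -16.2] upper [ 624.8 -331.9   73.2   33.1  -16.3] 733
tick scene desk 5.5 top 25.6 all [ 624.6 -331.9   76.2   36.5  -15.7] upper [ 624.2 -331.8   75.3   36.4  -15.4] 633
dish top desk 3.9 top 20.4 all [ 631.5 -188.7   89.2   86.6  -44.3] upper [ 631.5 -188.7   89.2   86.6  -44.3] 465
dish scene desk 3.9 top 19.1 all [ 631.  -188.8   90.1   88.2   10.5] upper [ 631.  -189.1   89.5   88.5   16.5] 488
long top desk 1.6 top 30.2 all [635.1 -58.7  84.1  26.6  10.4] upper [634.7 -58.6  83.1  26.4  10.3] 542
long scene desk 0.7 top 28.6 all [635.4 -58.3  87.8  27.9   9.8] upper [634.7 -59.   86.2  25.9   9.8] 466
coin top desk 1.0 top 26.7 all [ 451.7 -198.3   48.5   32.7  -47. ] upper [ 451.8 -198.5   48.2   32.6  -46.6] 445
coin scene desk 1.5 top 25.4 all [ 451.  -198.6   50.1   38.3  -46.7] upper [ 451.3 -198.6   49.7   37.8  -49.6] 337
tray top desk 0.0 top 13.7 all [466.  221.1 313.2 307.9   1.7] upper [467.4 221.6 290.5 130.  -85.6] 9383
tray scene desk 0.0 top 25.1 all [427.5 218.6 290.  215.4 -85.6] upper [462.8 306.7  25.9  25.7  33.2] 3796
nest [134.61363636 275.77597403] [460.8 310.5  66.8  66.6  47.2] floor 0.009021408781056402
```

View pics/crop1.png

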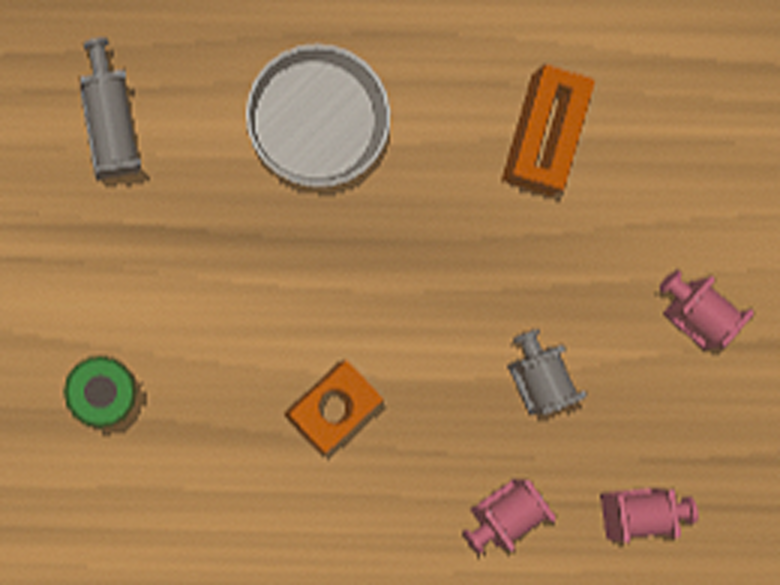

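The crop confirms it: the chrome short solenoid is at crop (545,375) with its plunger pointing up-left, and the slotted ticket insert is at (550,130). The look-alikes are clearly separate. Next I'll measure the nests and work out the first move.

```bash
cat >> h.py <<'E'
def go(x,y,z,yaw=None):
    from scipy.spatial.transform import Rotation as R
    T=toolT(); s=observe()
    y0=np.degrees(s["tool_rot"][2]); print("now",np.round(s["position"],4),"yaw",round(y0,1),"tilt",np.round(np.degrees(s["tool_rot"][:2]),2),"j7",round(s["qpos"][6],2),"t",round(s["clock"],2),"grip",round(s["grip_width"],4))
    w=y0 if yaw is None else yaw; dz=-((w-y0+180)%360-180); print("turn z deg",round(dz,1))
    c=np.radians(w); D=np.array([x,y,z])-T[:3,3]
    print("shift after turn mm",np.round([1e3*(np.cos(c)*D[0]+np.sin(c)*D[1]),1e3*(np.sin(c)*D[0]-np.cos(c)*D[1]),-1e3*D[2]],1))
E
python3 - <<'E'
from h import *
for nm in("top","scene"):
    f=dict(np.load(f"pics/{nm}0.npz",allow_pickle=True)); im=f["image"]
    P,u,v=cloud(f); m=np.zeros((480,640),bool)
    ok=(abs(P[:,0]-.465)<.06)&(abs(P[:,1]-.22)<.15)&(P[:,2]<.02); m[v[ok],u[ok]]=1
    m&=im.max(2)<75
    n,l,st,ce=cv2.connectedComponentsWithStats(m.astype(np.uint8))
    for i in range(1,n):
        if st[i,4]>200:
            Q=cloud(f,l==i)[0]; print(nm,ce[i].round(),rect(Q),"z",np.round(np.percentile(Q[:,2],[10,50,95])*1e3,1))
go(.461,.307,.13)
E
```

```text
top [231. 271.] [471.  131.4  94.5  56.7   4.2] z [ 5.   7.  13.2]
top [182. 271.] [468.9 221.4  71.1  55.    4.5] z [ 5.1  7.2 13.4]
top [135. 275.] [461.6 310.8  66.7  64.6  80. ] z [ 5.2  7.7 14.4]
scene [400. 252.] [464.3 131.7 116.3  58.3   4.5] z [ 4.6  6.4 12.4]
scene [444. 256.] [464.3 222.5  88.5  57.6   4.2] z [ 4.5  6.5 12.2]
scene [488. 259.] [463.3 310.5  66.8  66.6  76.5] z [ 4.6  7.3 16.3]
now [0.2746 0.5614 0.2313] yaw 153.9 tilt [-180.    0.] j7 -0.11 t 1.1 grip 0.0855
turn z deg -0.0
shift after turn mm [-279.2 -146.7  101.3]
```

```bash
python3 -m creep '[[[-1,-0.035,-0.018,0.013,0,0,0],[-1,-0.035,-0.018,0.013,0,0,0],[-1,-0.035,-0.018,0.013,0,0,0],[-1,-0.035,-0.018,0.013,0,0,0],[-1,-0.035,-0.018,0.013,0,0,0],[-1,-0.035,-0.018,0.013,0,0,0],[-1,-0.035,-0.018,0.013,0,0,0],[-1,-0.034,-0.02,0.01,0,0,0],[-1,0,0,0,0,0,0],[-1,0,0,0,0,0,0]]]' 30
cat > w.py <<'E'
from h import *
import sys
T=toolT(); f=grab_frame("wrist"); n=sys.argv[1]
cv2.imwrite(f"pics/{n}.png",f["image"][:,:,::-1]); P,u,v=cloud(f,None,T)
np.savez(f"pics/{n}.npz",P=P,u=u,v=v,im=f["image"])
E
cat > meas.py <<'E'
# meas.py shot x y r zmin [zmax]: plan rectangle of wrist-cloud points near x,y
from h import *
import sys
d=np.load(f"pics/{sys.argv[1]}.npz"); P=d["P"]; x,y,r,z0=map(float,sys.argv[2:6]); z1=float(sys.argv[6]) if len(sys.argv)>6 else .07
N=P[np.hypot(P[:,0]-x,P[:,1]-y)<r]; Q=N[(N[:,2]>z0)&(N[:,2]<z1)]
t=np.percentile(Q[:,2],95); print("top",round(t*1e3,1),"low",round(np.percentile(N[:,2],5)*1e3,1),"all",rect(Q),"upper",rect(Q[Q[:,2]>t-.004]),len(Q))
E
python3 w.py w1; python3 meas.py w1 .461 .307 .03 .03;python3 -c "
from h import *; go(.461,.307,.024)"
```

```text
clock: 2.1
position: [0.4614, 0.3071, 0.1302]
tool_rot: [-3.141, -0.0, 2.685]
force: [-0.8, 0.1, 0.0]
grip_width: 0.0857
finger_force: 0.0
top 49.0 low 5.4 all [459.1 306.8  27.4  27.4 -66.6] upper [458.8 306.9  25.3  24.8 -70.4] 1917
now [0.4609 0.3082 0.1304] yaw 153.9 tilt [ 1.7998e+02 -2.0000e-02] j7 0.41 t 2.15 grip 0.0851
turn z deg -0.0
shift after turn mm [ -0.6  -1.  106.4]
```

View pics/w1.png

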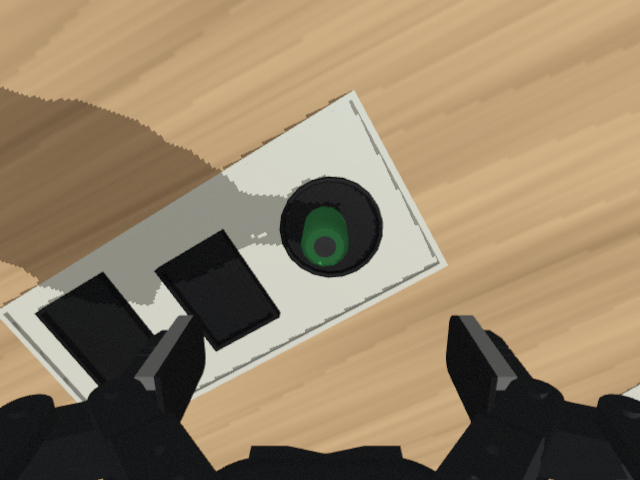

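Wrist view: the tall foot is at pixel (325,235), inside the round nest at (331,227), with the fingers straddling it. I'll go down and grip.

```bash
python3 -m creep '[[[-1,0.001,-0.001,0.03,0,0,0],[-1,0,0,0.03,0,0,0],[-1,0,0,0.03,0,0,0],[-1,0,0,0.015,0,0,0],[-1,0,0,0.001,0,0,0],[1,0,0,0,0,0,0],[1,0,0,0,0,0,0],[1,0,0,0,0,0,0],[1,0,0,0,0,0,0],[1,0,0,0,0,0,0]]]' 30
python3 -m creep '[[[1,0,0,0,0,0,0],[1,0,0,0,0,0,0]]]'
```

```text
clock: 3.15
position: [0.4601, 0.3075, 0.0252]
tool_rot: [3.141, 0.0, 2.687]
force: [-0.6, -1.1, 10.5]
grip_width: 0.027
finger_force: 28.8
clock: 3.35
position: [0.4601, 0.3075, 0.0252]
tool_rot: [3.141, 0.001, 2.687]
force: [-1.5, -0.7, 11.6]
grip_width: 0.0266
finger_force: 28.8
```

```bash
python3 -m creep '[[[1,0,0,-0.01,0,0,0],[1,0,0,-0.02,0,0,0],[1,0,0,-0.03,0,0,0],[1,0,0,-0.03,0,0,0],[1,0,0,-0.01,0,0,0],[1,0,0,0,0,0,0]]]'
python3 -c "
from h import *; go(.631,-.189,.125,60);go(.631,-.189,.125)"
```

```text
clock: 3.95
position: [0.4604, 0.3077, 0.1261]
tool_rot: [3.139, 0.001, 2.687]
force: [-0.1, -1.0, -1.0]
grip_width: 0.0268
finger_force: 29.8
now [0.4604 0.3077 0.1261] yaw 153.9 tilt [1.7985e+02 7.0000e-02] j7 0.41 t 3.95 grip 0.0268
turn z deg 93.9
shift after turn mm [-344.8  396.1    1.1]
now [0.4604 0.3077 0.1261] yaw 153.9 tilt [1.7985e+02 7.0000e-02] j7 0.41 t 3.95 grip 0.0268
turn z deg -0.0
shift after turn mm [-371.6 -371.2    1.1]
```

```bash
python3 -m creep '[[[1,-0.015,-0.015,0,0,0,0],[1,-0.025,-0.025,0,0,0,0],[1,-0.03,-0.03,0,0,0,0],[1,-0.03,-0.03,0,0,0,0],[1,-0.03,-0.03,0,0,0,0],[1,-0.03,-0.03,0,0,0,0],[1,-0.03,-0.03,0,0,0,0],[1,-0.03,-0.03,0,0,0,0],[1,-0.03,-0.03,0,0,0,0],[1,-0.03,-0.03,0,0,0,0]]]'
python3 -m creep '[[[1,-0.03,-0.03,0,0,0,0],[1,-0.03,-0.03,0,0,0,0],[1,-0.02,-0.02,0,0,0,0],[1,-0.012,-0.011,0,0,0,0],[1,0,0,0,0,0,0],[1,0,0,0,0,0,0]]]'
python3 w.py w2; python3 meas.py w2 .631 -.189 .06 .012 .021; python3 -c "
from h import *; go(.631,-.189,.04)"
```

```text
clock: 4.95
position: [0.5879, -0.069, 0.1231]
tool_rot: [-3.141, -0.002, 2.687]
force: [0.1, 0.5, -1.0]
grip_width: 0.0267
finger_force: 29.8
clock: 5.55
position: [0.6305, -0.1881, 0.1235]
tool_rot: [3.141, -0.002, 2.687]
force: [-0.1, 0.5, -0.8]
grip_width: 0.0269
finger_force: 29.8
top 18.8 low -0.0 all [ 627.2 -189.3   88.7   83.    65.7] upper [ 627.2 -189.3   88.7   83.    65.7] 2704
now [ 0.6307 -0.1877  0.1237] yaw 154.0 tilt [ 1.7997e+02 -7.0000e-02] j7 1.31 t 5.6 grip 0.0266
turn z deg -0.0
shift after turn mm [-0.9 -1.  83.7]
```

View pics/w2.png

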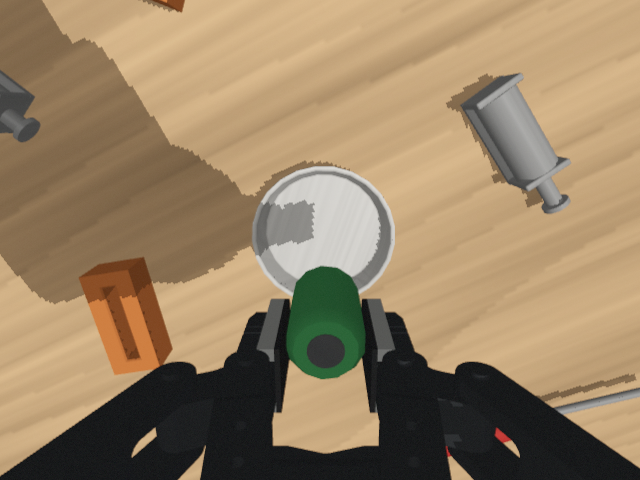

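The foot is held upright above the dish, whose centre is at pixel (324,233). I'll lower it, slowing near the floor.

```bash
python3 -m creep '[[[1,-0.001,-0.001,0.03,0,0,0],[1,0,0,0.03,0,0,0],[1,0,0,0.02,0,0,0],[1,0,0,0.012,0,0,0],[1,0,0,0.005,0,0,0],[1,0,0,0.001,0,0,0],[1,0,0,0.001,0,0,0],[1,0,0,0,0,0,0]]]'
python3 -m creep '[[[1,0,0,0.0015,0,0,0],[1,0,0,0.001,0,0,0],[1,0,0,0,0,0,0]]]'
```

```text
clock: 6.4
position: [0.6318, -0.1908, 0.0261]
tool_rot: [3.141, 0.001, 2.687]
force: [-0.5, -0.5, -0.5]
grip_width: 0.0264
finger_force: 29.8
clock: 6.7
position: [0.6314, -0.1908, 0.0228]
tool_rot: [-3.142, 0.0, 2.687]
force: [-0.4, -1.2, -0.2]
grip_width: 0.0266
finger_force: 29.8
```

```bash
python3 -m creep '[[[1,0,0,0.0005,0,0,0],[1,0,0,0,0,0,0]]]'; python3 -m creep '[[[1,0,0,0.0005,0,0,0],[1,0,0,0,0,0,0]]]'
```

```text
clock: 6.9
position: [0.6314, -0.1908, 0.0224]
tool_rot: [-3.142, 0.0, 2.687]
force: [0.1, 0.1, 0.0]
grip_width: 0.0268
finger_force: 29.8
clock: 7.1
position: [0.6315, -0.1909, 0.0223]
tool_rot: [3.142, 0.0, 2.687]
force: [-2.5, 0.6, 8.9]
grip_width: 0.0265
finger_force: 30.5
```

Contact with the dish floor. I'll release and rise.

```bash
python3 -m creep '[[[0.2,0,0,0,0,0,0],[0.1,0,0,0,0,0,0],[0,0,0,0,0,0,0],[0,0,0,0,0,0,0],[0,0,0,-0.01,0,0,0],[-0.2,0,0,-0.025,0,0,0],[-0.5,0,0,-0.04,0,0,0],[-1,0,0,-0.03,0,0,0],[-1,0,0,0,0,0,0],[-1,0,0,0,0,0,0]]]'
python3 w.py w3; python3 meas.py w3 .631 -.19 .03 .025;python3 -c "
from h import *; go(.4595,-.0565,.12,64);go(.4595,-.0565,.12)"
```

```text
clock: 8.1
position: [0.6316, -0.1908, 0.1279]
tool_rot: [3.141, 0.001, 2.687]
force: [-0.1, 0.1, 0.1]
grip_width: 0.0851
finger_force: 0.0
top 46.0 low 2.4 all [ 630.4 -191.3   27.4   27.1   53.6] upper [ 630.4 -191.4   25.5   24.9   69.8] 1928
now [ 0.6312 -0.1907  0.1269] yaw 153.9 tilt [-180.   -0.] j7 1.31 t 8.15 grip 0.0852
turn z deg 89.9
shift after turn mm [  45.4 -213.1    6.9]
now [ 0.6312 -0.1907  0.1269] yaw 153.9 tilt [-180.   -0.] j7 1.31 t 8.15 grip 0.0852
turn z deg -0.0
shift after turn mm [213.2  45.2   6.9]
```

```bash
python3 -m creep '[[[-1,0.025,0.006,0,0,0,0],[-1,0.03,0.006,0.001,0,0,0],[-1,0.03,0.006,0.001,0,0,0],[-1,0.03,0.006,0.001,0,0,0],[-1,0.03,0.006,0.001,0,0,0],[-1,0.03,0.006,0.001,0,0,0],[-1,0.025,0.006,0.001,0,0,0],[-1,0.013,0.003,0.001,0,0,0],[-1,0,0,0,0,0,0],[-1,0,0,0,0,0,0]]]'
python3 w.py w4; python3 meas.py w4 .4595 -.0565 .04 .01;python3 -c "
from h import *; go(.4595,-.0565,.004)"
```

```text
clock: 9.15
position: [0.4604, -0.0571, 0.1197]
tool_rot: [-3.141, 0.0, 2.687]
force: [0.1, -0.2, 0.7]
grip_width: 0.0853
finger_force: 0.0
top 27.0 low -0.6 all [456.7 -58.1  43.3  43.1 -56.5] upper [456.4 -58.1  41.2  40.6 -14. ] 4104
now [ 0.4606 -0.0573  0.1197] yaw 153.9 tilt [-1.8e+02  2.0e-02] j7 1.09 t 9.2 grip 0.0855
turn z deg -0.0
shift after turn mm [  1.3   0.3 115.7]
```

```bash
python3 -m creep '[[[-1,0.002,-0.001,0.03,0,0,0],[-1,0,0,0.03,0,0,0],[-1,0,0,0.03,0,0,0],[-1,0,0,0.02,0,0,0],[-1,0,0,0.005,0,0,0],[1,0,0,0,0,0,0],[1,0,0,0,0,0,0],[1,0,0,0,0,0,0],[1,0,0,0,0,0,0],[1,0,0,0,0,0,0]]]' 40
python3 -m creep '[[[1,0,0,0,0,0,0],[1,0,0,0,0,0,0]]]'
```

```text
clock: 10.2
position: [0.4583, -0.0569, 0.0061]
tool_rot: [3.141, 0.002, 2.687]
force: [-1.7, 0.4, 13.1]
grip_width: 0.0423
finger_force: 38.7
clock: 10.4
position: [0.4583, -0.0569, 0.0061]
tool_rot: [3.141, 0.002, 2.687]
force: [-2.5, 0.3, 13.2]
grip_width: 0.0421
finger_force: 38.7
```

```bash
python3 -m creep '[[[1,0,0,-0.01,0,0,0],[1,0,0,-0.02,0,0,0],[1,0,0,-0.03,0,0,0],[1,0,0,-0.03,0,0,0],[1,0,0,-0.01,0,0,0],[1,0,0,0,0,0,0]]]'
python3 -c "
from h import *; go(.4615,.3105,.105)"
```

```text
clock: 11.0
position: [0.4585, -0.0569, 0.1067]
tool_rot: [3.14, 0.003, 2.687]
force: [0.4, -0.1, -1.3]
grip_width: 0.0421
finger_force: 41.1
now [ 0.4585 -0.0569  0.1067] yaw 153.9 tilt [179.92   0.18] j7 1.09 t 11.0 grip 0.0421
turn z deg -0.0
shift after turn mm [158.7 331.3   1.7]
```

```bash
python3 -m creep '[[[1,0.01,0.02,0,0,0,0],[1,0.012,0.025,0,0,0,0],[1,0.015,0.031,0,0,0,0],[1,0.015,0.031,0,0,0,0],[1,0.015,0.031,0,0,0,0],[1,0.015,0.031,0,0,0,0],[1,0.015,0.031,0,0,0,0],[1,0.015,0.031,0,0,0,0],[1,0.015,0.031,0,0,0,0],[1,0.015,0.031,0,0,0,0]]]'
python3 -m creep '[[[1,0.012,0.025,0,0,0,0],[1,0.005,0.013,0,0,0,0],[1,0,0,0,0,0,0],[1,0,0,0,0,0,0]]]'
python3 w.py w5; python3 - <<'E'
from h import *
d=np.load("pics/w5.npz"); P=d["P"]; im=d["im"][d["v"],d["u"]]
k=(im.max(1)<70)&(P[:,2]<.03)&(P[:,2]>0)&(abs(P[:,0]-.465)<.06)&(P[:,1]>.08)&(P[:,1]<.36)
for a,b in((.08,.176),(.176,.268),(.268,.36)):
    Q=P[k&(P[:,1]>a)&(P[:,1]<b)]; print(len(Q), rect(Q) if len(Q)>50 else "")
go(.4615,.3105,.0121)
E
```

```text
clock: 12.0
position: [0.4581, 0.27, 0.1038]
tool_rot: [-3.14, -0.001, 2.687]
force: [0.0, -0.5, -0.0]
grip_width: 0.0419
finger_force: 41.0
clock: 12.4
position: [0.46, 0.3091, 0.1042]
tool_rot: [-3.14, -0.0, 2.686]
force: [-0.4, -0.5, -0.6]
grip_width: 0.0423
finger_force: 41.0
8028 [455.9 129.3  66.5  58.8   4.4]
6924 [464.  217.5  62.4  60.5   4.7]
7219 [455.3 313.1  66.6  54.   61.3]
now [0.4602 0.3087 0.1044] yaw 153.9 tilt [-179.92    0.  ] j7 0.41 t 12.45 grip 0.0421
turn z deg -0.0
shift after turn mm [-0.4  2.1 92.3]
```

View pics/w5.png

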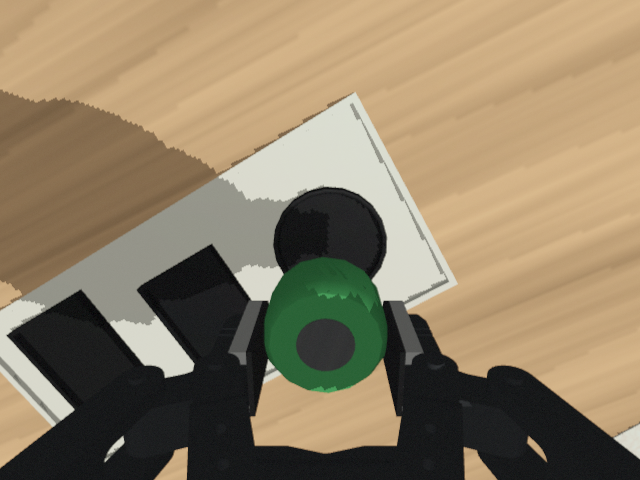

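The foot is held level, and the nest at pixel (330,238) is straight ahead. I'll lower it.

```bash
python3 -m creep '[[[1,0,0.001,0.03,0,0,0],[1,0,0.001,0.03,0,0,0],[1,0,0,0.018,0,0,0],[1,0,0,0.007,0,0,0],[1,0,0,0.002,0,0,0],[1,0,0,0.001,0,0,0],[1,0,0,0,0,0,0]]]'
python3 -m creep '[[[1,0,0,0.001,0,0,0],[1,0,0,0.001,0,0,0],[1,0,0,0,0,0,0]]]'
```

```text
clock: 13.15
position: [0.4615, 0.3122, 0.0176]
tool_rot: [3.141, 0.001, 2.686]
force: [0.4, -0.2, -0.8]
grip_width: 0.0421
finger_force: 41.0
clock: 13.45
position: [0.4611, 0.3123, 0.0149]
tool_rot: [3.141, 0.0, 2.687]
force: [0.7, -0.2, -0.3]
grip_width: 0.0421
finger_force: 41.0
```

```bash
python3 -m creep '[[[1,0,0,0.001,0,0,0],[1,0,0,0.0008,0,0,0],[1,0,0,0,0,0,0]]]'
python3 -m creep '[[[1,0,0,0.0005,0,0,0],[1,0,0,0,0,0,0]]]'
```

```text
clock: 13.75
position: [0.461, 0.3121, 0.0129]
tool_rot: [-3.141, -0.0, 2.687]
force: [-0.4, -0.4, -0.5]
grip_width: 0.0421
finger_force: 41.0
clock: 13.95
position: [0.461, 0.3122, 0.0124]
tool_rot: [-3.141, -0.0, 2.687]
force: [0.6, -0.7, 0.1]
grip_width: 0.0419
finger_force: 41.0
```

```bash
python3 -m creep '[[[1,0,0,0.0006,0,0,0],[1,0,0,0,0,0,0]]]'
python3 -m creep '[[[1,0,0,0.0004,0,0,0],[1,0,0,0,0,0,0]]]'
```

```text
clock: 14.15
position: [0.461, 0.3123, 0.0122]
tool_rot: [3.141, 0.0, 2.687]
force: [-1.7, -0.4, 5.8]
grip_width: 0.0422
finger_force: 41.7
clock: 14.35
position: [0.461, 0.3122, 0.0121]
tool_rot: [3.141, 0.0, 2.687]
force: [-4.2, -1.3, 15.3]
grip_width: 0.0421
finger_force: 42.4
```

```bash
python3 -m creep '[[[0,0,0,-0.0005,0,0,0],[-0.2,0,0,0,0,0,0],[-0.4,0,0,0,0,0,0],[-0.4,0,0,0,0,0,0],[-0.5,0,0,-0.01,0,0,0],[-0.7,0,0,-0.025,0,0,0],[-1,0,0,-0.04,0,0,0],[-1,0,0,-0.03,0,0,0],[-1,0,0,0,0,0,0],[-1,0,0,0,0,0,0]]]'
python3 w.py w6; python3 meas.py w6 .461 .312 .03 .02;python3 meas.py w6 .461 .312 .03 .024; python3 - <<'E'
from h import *
d=np.load("pics/w6.npz"); P=d["P"]; im=d["im"][d["v"],d["u"]]
k=(im.max(1)<70)&(P[:,2]<.03)&(P[:,2]>0)&(abs(P[:,0]-.465)<.06)&(P[:,1]>.08)&(P[:,1]<.36)
for a,b in((.08,.176),(.176,.268),(.268,.36)):
    Q=P[k&(P[:,1]>a)&(P[:,1]<b)]; print(len(Q), rect(Q) if len(Q)>50 else "")
go(.475,-.325,.11,24.3); go(.475,-.325,.11)
E
```

```text
clock: 15.35
position: [0.4613, 0.3124, 0.118]
tool_rot: [3.14, 0.001, 2.687]
force: [0.3, -0.7, -1.6]
grip_width: 0.0855
finger_force: 0.0
top 33.1 low 5.8 all [459.7 311.9  43.2  43.1 -34. ] upper [459.7 312.   40.9  40.8 -27.6] 4235
top 33.1 low 5.8 all [459.7 311.9  43.2  43.1 -34. ] upper [459.7 312.   40.9  40.8 -27.6] 4142
7628 [457.7 129.5  70.2  58.5   4.8]
7737 [469.  218.3  72.4  60.2   4.5]
4271 [4.611e+02 3.100e+02 6.700e+01 6.650e+01 3.000e-01]
now [0.4609 0.3121 0.1171] yaw 153.9 tilt [180.   0.] j7 0.41 t 15.4 grip 0.0858
turn z deg 129.6
shift after turn mm [-249.3  586.5    7.1]
now [0.4609 0.3121 0.1171] yaw 153.9 tilt [180.   0.] j7 0.41 t 15.4 grip 0.0858
turn z deg -0.0
shift after turn mm [-292.6 -566.1    7.1]
```

View pics/w6.png

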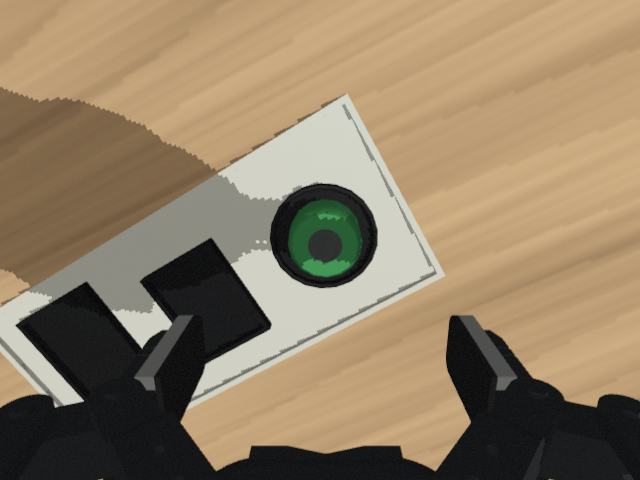

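The low foot stands flat in the round nest at pixel (324,237), with its top at 33 mm. Next is the short solenoid.

```bash
python3 -m creep '[[[-1,0,0,0,0,0,8.5],[-1,0,0,0,0,0,8.5],[-1,0,0,0,0,0,8.5],[-1,0,0,0,0,0,8.5],[-1,0,0,0,0,0,8.5],[-1,0,0,0,0,0,8.5],[-1,0,0,0,0,0,8.5],[-1,0,0,0,0,0,8.5],[-1,0,0,0,0,0,8.5],[-1,0,0,0,0,0,8.5]]]'
python3 -m creep '[[[-1,0,0,0,0,0,8.5],[-1,0,0,0,0,0,8.5],[-1,0,0,0,0,0,8.5],[-1,0,0,0,0,0,8.5],[-1,0,0,0,0,0,8.5],[-1,0,0,0,0,0,2.1],[-1,-0.009,0.02,0,0,0,0],[-1,-0.014,0.033,0,0,0,0],[-1,-0.017,0.04,0,0,0,0],[-1,-0.017,0.04,0,0,0,0]]]'
python3 -m creep '[[[-1,-0.017,0.04,0,0,0,0],[-1,-0.017,0.04,0,0,0,0],[-1,-0.017,0.04,0,0,0,0],[-1,-0.017,0.04,0,0,0,0],[-1,-0.017,0.04,0,0,0,0],[-1,-0.017,0.04,0,0,0,0],[-1,-0.017,0.04,0,0,0,0],[-1,-0.017,0.04,0,0,0,0],[-1,-0.017,0.04,0,0,0,0],[-1,-0.015,0.035,0,0,0,0]]]'
python3 -c "
from h import *; go(.475,-.325,.11,24.3)"
```

```text
clock: 16.4
position: [0.4606, 0.3118, 0.116]
tool_rot: [-3.141, 0.002, 1.197]
force: [-0.2, 0.3, 0.3]
grip_width: 0.0852
finger_force: 0.0
clock: 17.4
position: [0.4633, 0.166, 0.1165]
tool_rot: [3.141, 0.001, 0.429]
force: [1.2, -0.8, -0.3]
grip_width: 0.0857
finger_force: 0.0
clock: 18.4
position: [0.4729, -0.2639, 0.1166]
tool_rot: [-3.141, 0.001, 0.427]
force: [-0.0, 0.5, -0.1]
grip_width: 0.086
finger_force: 0.0
now [ 0.4729 -0.2639  0.1166] yaw 24.5 tilt [-1.7999e+02  5.0000e-02] j7 -0.3 t 18.4 grip 0.086
turn z deg 0.2
shift after turn mm [-23.2  56.6   6.6]
```

```bash
python3 -m creep '[[[-1,-0.01,0.025,0,0,0,0],[-1,-0.009,0.02,0.003,0,0,0],[-1,-0.004,0.012,0.004,0,0,0],[-1,0,0,0,0,0,0],[-1,0,0,0,0,0,0]]]'
python3 w.py w7; python3 meas.py w7 .475 -.325 .04 .008; python3 meas.py w7 .475 -.325 .04 .024; python3 -c "
from h import *; go(.471,-.3265,.008,24.3)"
```

```text
clock: 18.9
position: [0.4761, -0.3221, 0.1095]
tool_rot: [-3.14, 0.0, 0.426]
force: [-0.4, -1.0, 0.2]
grip_width: 0.0855
finger_force: 0.0
top 28.7 low -0.6 all [ 475.4 -326.7   48.5   28.    23.6] upper [ 469.1 -329.5   34.5   27.8   23.7] 3353
top 28.9 low -0.6 all [ 469.1 -329.5   34.5   27.8   23.7] upper [ 469.1 -329.5   34.5   27.8   23.7] 2075
now [ 0.4763 -0.3217  0.1097] yaw 24.4 tilt [-1.7995e+02  1.0000e-02] j7 -0.22 t 18.95 grip 0.0851
turn z deg 0.1
shift after turn mm [ -6.8   2.2 101.7]
```

View pics/w7.png

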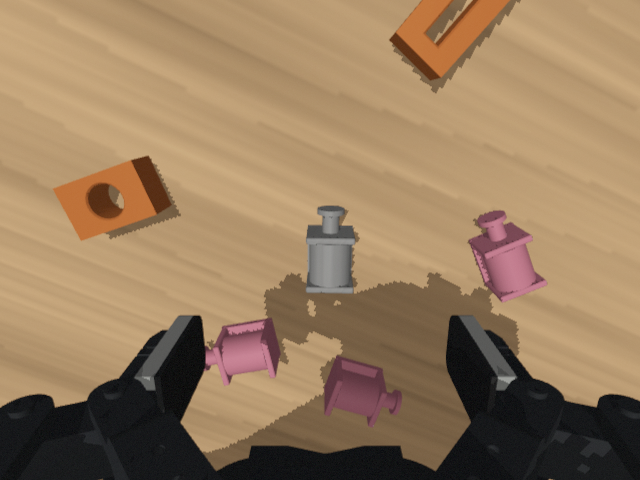

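The solenoid is at pixel (330,250), lengthwise in the picture and about 3 mm right of the finger centre line. It is clearly separate from the pink ones. I'll narrow the fingers, go down and grip.

```bash
python3 -m creep '[[[-0.4,-0.003,0.003,0.03,0,0,0],[-0.4,0,0,0.03,0,0,0],[-0.4,0,0,0.025,0,0,0],[-0.4,0,0,0.012,0,0,0],[-0.4,0,0,0.004,0,0,0],[-0.4,0,0,0,0,0,0],[1,0,0,0,0,0,0],[1,0,0,0,0,0,0],[1,0,0,0,0,0,0],[1,0,0,0,0,0,0]]]' 40
python3 -m creep '[[[1,0,0,0,0,0,0],[1,0,0,0,0,0,0]]]'
```

```text
clock: 19.95
position: [0.4752, -0.3272, 0.0101]
tool_rot: [3.141, -0.001, 0.425]
force: [-1.4, 1.5, 10.5]
grip_width: 0.027
finger_force: 39.2
clock: 20.15
position: [0.4752, -0.3272, 0.0101]
tool_rot: [3.141, -0.001, 0.425]
force: [-0.9, 0.9, 9.8]
grip_width: 0.0277
finger_force: 39.2
```

```bash
python3 -m creep '[[[1,0,0,-0.01,0,0,0],[1,0,0,-0.02,0,0,0],[1,0,0,-0.03,0,0,0],[1,0,0,-0.03,0,0,0],[1,0,0,-0.01,0,0,6.5],[1,0,0,0,0,0,6.5],[1,0,0,0,0,0,6.8],[1,0,0,0,0,0,0],[1,0,0,0,0,0,0]]]'
python3 -c "
from h import *; go(.467,.221,.11,4.5)"
```

```text
clock: 21.05
position: [0.4747, -0.3269, 0.1094]
tool_rot: [3.141, -0.0, 0.083]
force: [-0.1, 0.0, -0.8]
grip_width: 0.0272
finger_force: 40.1
now [ 0.4747 -0.3269  0.1094] yaw 4.8 tilt [ 1.7999e+02 -1.0000e-02] j7 -0.48 t 21.05 grip 0.0272
turn z deg 0.3
shift after turn mm [  35.3 -546.8   -0.6]
```

```bash
python3 -m creep '[[[1,0.001,-0.02,0,0,0,0.3],[1,0.002,-0.033,0,0,0,0],[1,0.003,-0.04,0,0,0,0],[1,0.003,-0.04,0,0,0,0],[1,0.003,-0.04,0,0,0,0],[1,0.003,-0.04,0,0,0,0],[1,0.003,-0.04,0,0,0,0],[1,0.003,-0.04,0,0,0,0],[1,0.003,-0.04,0,0,0,0],[1,0.002,-0.04,0,0,0,0]]]'
python3 -m creep '[[[1,0.002,-0.04,0,0,0,0],[1,0.002,-0.04,0,0,0,0],[1,0.002,-0.04,0,0,0,0],[1,0.001,-0.03,0,0,0,0],[1,0.001,-0.015,0,0,0,0],[1,0.001,-0.009,0,0,0,0],[1,0,0,0,0,0,0],[1,0,0,0,0,0,0]]]'
python3 w.py w8; python3 - <<'E'
from h import *
d=np.load("pics/w8.npz"); P=d["P"]; im=d["im"][d["v"],d["u"]]
k=(im.max(1)<70)&(P[:,2]<.03)&(P[:,2]>0)&(abs(P[:,0]-.475)<.07)&(P[:,1]>.08)&(P[:,1]<.268)
for a,b in((.08,.176),(.176,.268)):
    Q=P[k&(P[:,1]>a)&(P[:,1]<b)]; print(len(Q), rect(Q) if len(Q)>50 else "")
go(.467,.221,.0161,4.5)
E
```

```text
clock: 22.05
position: [0.4729, 0.0485, 0.1093]
tool_rot: [-3.141, -0.0, 0.077]
force: [1.3, -0.4, -0.2]
grip_width: 0.0272
finger_force: 40.1
clock: 22.85
position: [0.4693, 0.2197, 0.1091]
tool_rot: [3.141, -0.0, 0.073]
force: [0.2, 0.3, -0.3]
grip_width: 0.027
finger_force: 40.1
14240 [471.  130.1  96.6  56.6   4.3]
8158 [469.5 220.2  72.   53.6   4.3]
now [0.4693 0.2196 0.1091] yaw 4.2 tilt [179.98  -0.  ] j7 -1.43 t 22.9 grip 0.0273
turn z deg -0.3
shift after turn mm [-2.2 -1.6 93. ]
```

View pics/w8.png

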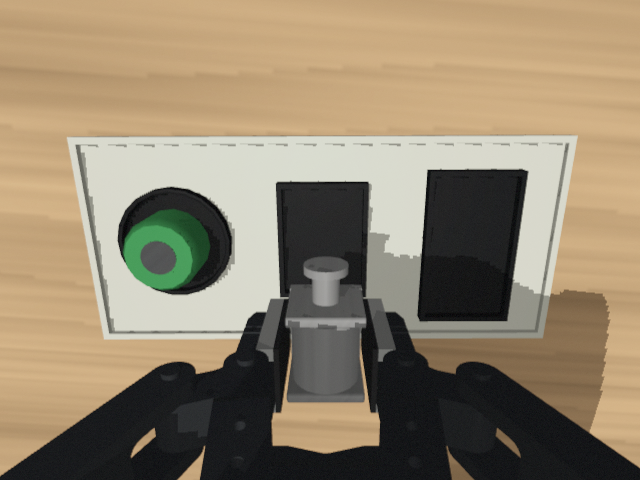

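The solenoid is held straight above its nest, nest centre pixel about (322,238). The fit is aligned, so I'll lower it.

```bash
python3 -m creep '[[[1,-0.001,-0.001,0.03,0,0,0],[1,0,0,0.03,0,0,0],[1,0,0,0.018,0,0,0],[1,0,0,0.007,0,0,0],[1,0,0,0.003,0,0,0],[1,0,0,0.001,0,0,0],[1,0,0,0,0,0,0],[1,0,0,0,0,0,0]]]'
python3 -m creep '[[[1,0,0,0.001,0,0,0],[1,0,0,0.001,0,0,0],[1,0,0,0,0,0,0]]]'
```

```text
clock: 23.7
position: [0.4682, 0.2222, 0.0206]
tool_rot: [-3.141, -0.001, 0.074]
force: [0.6, -0.2, -1.2]
grip_width: 0.0276
finger_force: 40.1
clock: 24.0
position: [0.4679, 0.2221, 0.018]
tool_rot: [-3.142, 0.0, 0.074]
force: [1.3, 0.4, -0.5]
grip_width: 0.0272
finger_force: 40.1
```

```bash
python3 -m creep '[[[1,0,0,0.0008,0,0,0],[1,0,0,0.0006,0,0,0],[1,0,0,0,0,0,0]]]'
python3 -m creep '[[[1,0,0,0.0005,0,0,0],[1,0,0,0,0,0,0]]]'
```

```text
clock: 24.3
position: [0.4679, 0.222, 0.0165]
tool_rot: [3.142, 0.0, 0.074]
force: [0.1, -0.3, -0.6]
grip_width: 0.0273
finger_force: 40.1
clock: 24.5
position: [0.468, 0.222, 0.0161]
tool_rot: [-3.142, -0.0, 0.074]
force: [-0.2, 0.2, -0.3]
grip_width: 0.0272
finger_force: 40.2
```

```bash
python3 -m creep '[[[1,0,0,0.0005,0,0,0],[1,0,0,0,0,0,0]]]'
python3 -m creep '[[[1,0,0,0.0003,0,0,0],[1,0,0,0,0,0,0]]]'
```

```text
clock: 24.7
position: [0.468, 0.222, 0.016]
tool_rot: [-3.141, -0.0, 0.074]
force: [-3.7, -0.5, 13.8]
grip_width: 0.0272
finger_force: 41.9
clock: 24.9
position: [0.468, 0.222, 0.016]
tool_rot: [-3.141, -0.0, 0.074]
force: [-5.8, -0.7, 21.8]
grip_width: 0.0272
finger_force: 42.9
```

Contact. I'll ease off, release, rise and check.

```bash
python3 -m creep '[[[1,0,0,-0.0006,0,0,0],[0.2,0,0,0,0,0,0],[0,0,0,0,0,0,0],[0,0,0,0,0,0,0],[0,0,0,-0.01,0,0,0],[-0.2,0,0,-0.025,0,0,0],[-0.5,0,0,-0.035,0,0,0],[-1,0,0,-0.03,0,0,0],[-1,0,0,0,0,0,0],[-1,0,0,0,0,0,0]]]'
python3 w.py w9; python3 meas.py w9 .469 .221 .034 .018; python3 meas.py w9 .469 .221 .034 .03; python3 -c "
from h import *; go(.6245,-.332,.115,4.2); go(.6245,-.332,.115,-16.2)"
```

```text
clock: 25.9
position: [0.468, 0.2225, 0.1167]
tool_rot: [-3.141, -0.001, 0.074]
force: [-0.3, -0.2, 1.1]
grip_width: 0.0855
finger_force: 0.0
top 34.7 low 5.2 all [468.9 220.7  48.5  28.    4.1] upper [461.9 220.1  34.5  27.8   4.1] 3247
top 34.8 low 5.2 all [461.9 220.1  34.5  27.8   4.1] upper [461.9 220.1  34.5  27.8   4.1] 2066
now [0.4677 0.2222 0.116 ] yaw 4.3 tilt [-1.7998e+02  1.0000e-02] j7 -1.44 t 25.95 grip 0.0855
turn z deg 0.1
shift after turn mm [115.8 564.2   1. ]
now [0.4677 0.2222 0.116 ] yaw 4.3 tilt [-1.7998e+02  1.0000e-02] j7 -1.44 t 25.95 grip 0.0855
turn z deg 20.5
shift after turn mm [305.2 488.4   1. ]
```

View pics/w9.png

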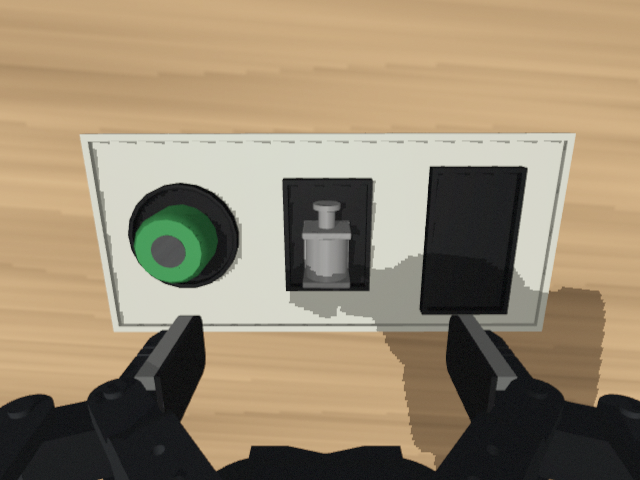

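The solenoid is flat and centred in its nest at pixel (327,240), with its top at 34.7 mm. Next is the ticket insert.

```bash
python3 -m creep '[[[-1,0.004,0.02,0,0,0,0],[-1,0.007,0.034,0,0,0,0],[-1,0.008,0.04,0,0,0,0],[-1,0.008,0.04,0,0,0,0],[-1,0.008,0.04,0,0,0,0],[-1,0.008,0.04,0,0,0,0],[-1,0.008,0.04,0,0,0,0],[-1,0.008,0.04,0,0,0,0],[-1,0.008,0.04,0,0,0,0],[-1,0.008,0.04,0,0,0,0]]]'
python3 -m creep '[[[-1,0.008,0.04,0,0,0,0],[-1,0.008,0.04,0,0,0,0],[-1,0.008,0.04,0,0,0,0],[-1,0.009,0.04,0,0,0,0],[-1,0.01,0.03,0,0,0,5],[-1,0,0,0,0,0,8],[-1,0,0,0,0,0,7.5],[-1,0,0,0,0,0,0],[-1,0,0,0,0,0,0]]]'
python3 w.py w10; python3 meas.py w10 .6245 -.332 .045 .01; python3 -c "
from h import *; go(.6245,-.332,.008,-16.2)"
```

```text
clock: 26.95
position: [0.5701, -0.1471, 0.1149]
tool_rot: [-3.141, 0.002, 0.074]
force: [0.4, 1.5, -0.3]
grip_width: 0.0855
finger_force: 0.0
clock: 27.85
position: [0.627, -0.3315, 0.115]
tool_rot: [3.142, 0.001, -0.28]
force: [0.8, 0.1, 0.8]
grip_width: 0.0854
finger_force: 0.0
top 25.1 low -0.4 all [ 623.3 -333.8   73.3   32.1  -16.4] upper [ 623.3 -333.8   73.2   32.1  -16.4] 5391
now [ 0.6271 -0.3315  0.1153] yaw -16.0 tilt [-1.8e+02  5.0e-02] j7 -0.96 t 27.9 grip 0.0855
turn z deg 0.2
shift after turn mm [ -2.3   1.2 107.3]
```

View pics/w10.png

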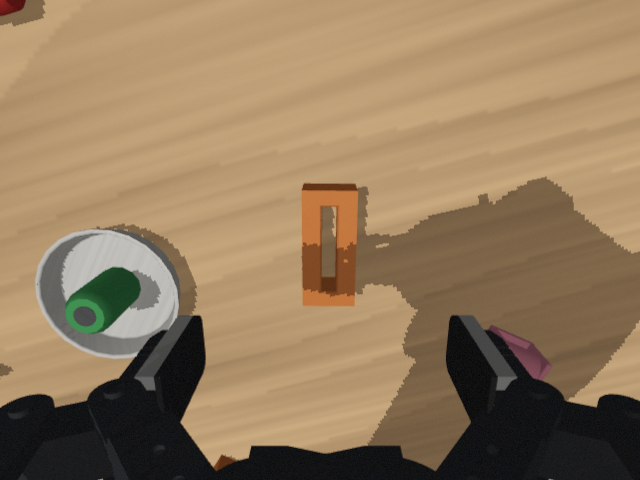

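The slotted ticket insert is at pixel (329,245), lengthwise in the picture, with the tall foot upright in the dish at (100,290). I'll grip the insert.

```bash
python3 -m creep '[[[-0.5,-0.0025,0.002,0.03,0,0,0.3],[-0.5,0,0,0.03,0,0,0],[-0.5,0,0,0.028,0,0,0],[-0.5,0,0,0.015,0,0,0],[-0.5,0,0,0.005,0,0,0],[-0.5,0,0,0,0,0,0],[1,0,0,0,0,0,0],[1,0,0,0,0,0,0],[1,0,0,0,0,0,0],[1,0,0,0,0,0,0]]]' 30
python3 -m creep '[[[1,0,0,0,0,0,0],[1,0,0,0,0,0,0]]]'
```

```text
clock: 28.9
position: [0.6249, -0.3332, 0.0092]
tool_rot: [3.141, -0.002, -0.289]
force: [-1.9, 0.7, 6.9]
grip_width: 0.0315
finger_force: 30.1
clock: 29.1
position: [0.625, -0.3332, 0.0092]
tool_rot: [3.141, -0.002, -0.289]
force: [-1.8, -0.5, 6.5]
grip_width: 0.031
finger_force: 30.1
```

```bash
python3 -m creep '[[[1,0,0,-0.01,0,0,0],[1,0,0,-0.02,0,0,0],[1,0,0,-0.03,0,0,0],[1,0,0,-0.03,0,0,0],[1,0,0,-0.015,0,0,-7],[1,0,0,0,0,0,-7],[1,0,0,0,0,0,-6.9],[1,0,0,0,0,0,0],[1,0,0,0,0,0,0]]]'
python3 -c "
from h import *; go(.4715,.1305,.115,4.3)"
```

```text
clock: 30.0
position: [0.6245, -0.3332, 0.1141]
tool_rot: [3.141, -0.001, 0.072]
force: [-0.2, 0.2, -0.6]
grip_width: 0.0309
finger_force: 30.0
now [ 0.6245 -0.3332  0.1141] yaw 4.1 tilt [ 1.7998e+02 -6.0000e-02] j7 -0.66 t 30.0 grip 0.0309
turn z deg -0.2
shift after turn mm [-117.8 -473.9   -0.9]
```

```bash
python3 -m creep '[[[1,-0.005,-0.02,0,0,0,-0.2],[1,-0.008,-0.034,0,0,0,0],[1,-0.01,-0.04,0,0,0,0],[1,-0.01,-0.04,0,0,0,0],[1,-0.01,-0.04,0,0,0,0],[1,-0.01,-0.04,0,0,0,0],[1,-0.01,-0.04,0,0,0,0],[1,-0.01,-0.04,0,0,0,0],[1,-0.01,-0.04,0,0,0,0],[1,-0.01,-0.04,0,0,0,0]]]'
python3 -m creep '[[[1,-0.01,-0.04,0,0,0,0],[1,-0.008,-0.035,0,0,0,0],[1,-0.005,-0.018,0,0,0,0],[1,-0.002,-0.007,0,0,0,0],[1,0,0,0,0,0,0],[1,0,0,0,0,0,0]]]'
python3 w.py w11; python3 -c "
from h import *; go(.4715,.1305,.0152,4.3)"
```

```text
clock: 31.0
position: [0.5016, 0.0339, 0.1133]
tool_rot: [-3.141, -0.001, 0.075]
force: [1.7, 0.6, 0.0]
grip_width: 0.0316
finger_force: 30.0
clock: 31.6
position: [0.4697, 0.1293, 0.1131]
tool_rot: [3.141, -0.0, 0.077]
force: [1.6, 0.9, -0.8]
grip_width: 0.0311
finger_force: 30.0
now [0.4698 0.1291 0.1131] yaw 4.4 tilt [ 1.7998e+02 -2.0000e-02] j7 -1.26 t 31.65 grip 0.0312
turn z deg 0.1
shift after turn mm [ 1.8 -1.3 97.9]
```

View pics/w11.png

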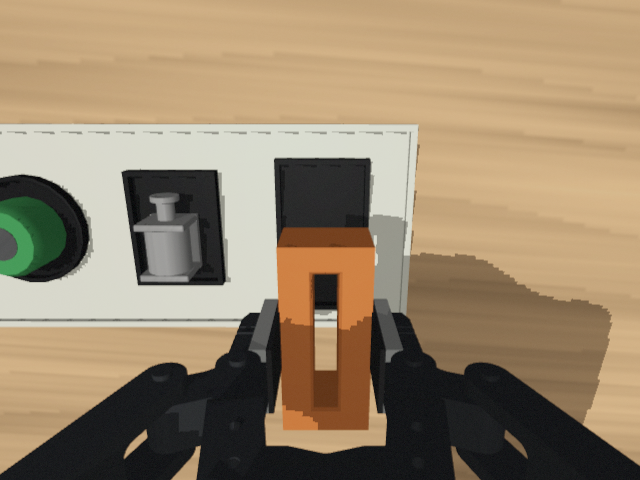

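The insert is held straight above its nest, whose centre column is about 322, with the slot lengthwise. I'll lower it.

```bash
python3 -m creep '[[[1,0.001,-0.0005,0.03,0,0,0],[1,0,0,0.03,0,0,0],[1,0,0,0.02,0,0,0],[1,0,0,0.01,0,0,0],[1,0,0,0.003,0,0,0],[1,0,0,0.001,0,0,0],[1,0,0,0,0,0,0],[1,0,0,0,0,0,0]]]'
python3 -m creep '[[[1,0,0,0.001,0,0,0],[1,0,0,0.0007,0,0,0],[1,0,0,0,0,0,0]]]'
```

```text
clock: 32.45
position: [0.4706, 0.131, 0.0196]
tool_rot: [-3.141, -0.001, 0.079]
force: [0.1, 0.2, 0.0]
grip_width: 0.031
finger_force: 30.0
clock: 32.75
position: [0.4702, 0.1309, 0.0172]
tool_rot: [-3.142, -0.0, 0.079]
force: [0.5, 0.3, -0.9]
grip_width: 0.0311
finger_force: 30.0
```

```bash
python3 -m creep '[[[1,0,0,0.0008,0,0,0],[1,0,0,0.0006,0,0,0],[1,0,0,0,0,0,0]]]'
python3 -m creep '[[[1,0,0,0.0005,0,0,0],[1,0,0,0,0,0,0]]]'
python3 -m creep '[[[1,0,0,0.0003,0,0,0],[1,0,0,0,0,0,0]]]'
```

```text
clock: 33.05
position: [0.4702, 0.1308, 0.0157]
tool_rot: [3.142, 0.0, 0.079]
force: [-0.1, -0.0, 0.0]
grip_width: 0.0313
finger_force: 30.0
clock: 33.25
position: [0.4703, 0.1308, 0.0153]
tool_rot: [3.142, 0.0, 0.079]
force: [-1.0, -0.7, -0.2]
grip_width: 0.0313
finger_force: 30.0
clock: 33.45
position: [0.4702, 0.1308, 0.0152]
tool_rot: [-3.141, -0.0, 0.079]
force: [-1.2, -0.4, 5.1]
grip_width: 0.0316
finger_force: 30.7
```

Contact. I'll release, rise and check everything.

```bash
python3 -m creep '[[[0.1,0,0,0,0,0,0],[0,0,0,0,0,0,0],[-0.1,0,0,0,0,0,0],[-0.1,0,0,0,0,0,0],[-0.1,0,0,-0.01,0,0,0],[-0.3,0,0,-0.025,0,0,0],[-0.5,0,0,-0.035,0,0,0],[-1,0,0,-0.03,0,0,0],[-1,0,0,0,0,0,0],[-1,0,0,0,0,0,0]]]'
python3 w.py w12; python3 meas.py w12 .4705 .131 .043 .018; python3 meas.py w12 .469 .221 .034 .018
python3 - <<'E'
from h import *
f=grab_frame("top"); cv2.imwrite("pics/end.png",f["image"][:,:,::-1]); P,_,_=cloud(f)
for k,x,y,z in(("tall",.631,-.191,.025),("low",.461,.312,.018),("long",.635,-.0587,.008),("coin",.4517,-.1983,.008)):
    Q=P[(np.hypot(P[:,0]-x,P[:,1]-y)<.05)&(P[:,2]>z)&(P[:,2]<.06)]; print(k,rect(Q),np.percentile(Q[:,2],95))
E
```

```text
clock: 34.45
position: [0.4704, 0.1313, 0.1158]
tool_rot: [-3.141, -0.001, 0.08]
force: [-0.1, -0.4, -0.5]
grip_width: 0.0853
finger_force: 0.0
top 31.2 low 4.3 all [468.9 129.2  72.5  32.1   4.7] upper [468.8 129.2  72.4  32.1   4.7] 5581
top 34.7 low 5.1 all [468.9 220.3  48.3  28.2   3.6] upper [461.9 219.9  34.4  28.1   3.5] 3495
tall [ 631.2 -189.3   26.6   26.    31.8] 0.04774625345479368Traceback (most recent call last):
  File "<stdin>", line 4, in <module>
    return _quantile_unchecked(
        a, q, axis, out, overwrite_input, method, keepdims, weights)
    return _ureduce(a,
                    func=_quantile_ureduce_func,
    ...<5 lines>...
                    overwrite_input=overwrite_input,
                    method=method)
    r = func(a, **kwargs)
    result = _quantile(arr,
                       quantiles=q,
    ...<2 lines>...
                       out=out,
                       weights=wgt)
    slices_having_nans = np.isnan(arr[-1, ...])
                                  ~~~^^^^^^^^^
IndexError: index -1 is out of bounds for axis 0 with size 0
```

View pics/w12.png

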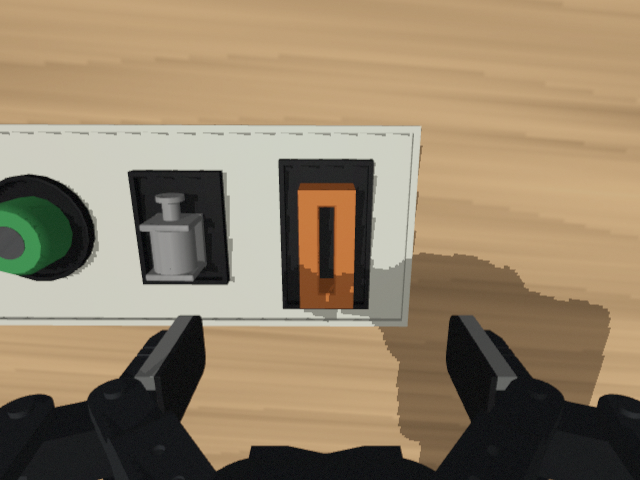

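View pics/end.png

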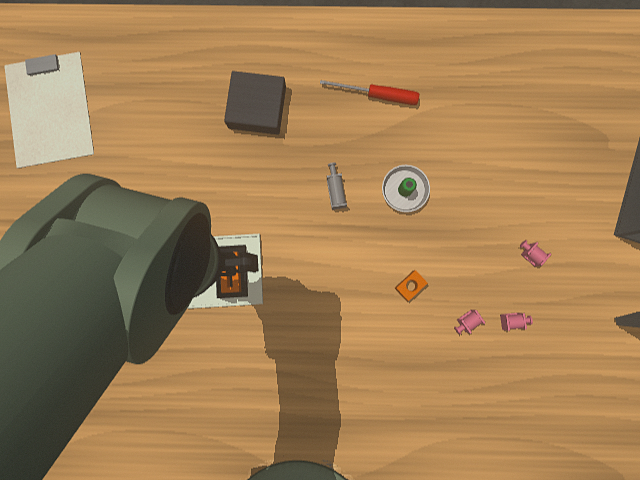

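All parts are in their nests: the insert at (326,245) has its top at 31 mm, so it is flat. The tall foot stands in the dish at (407,187), and the long solenoid and coin insert haven't moved. Handing in.

```bash
python3 -c "
from workcell import *
print(job_done())"
```

```text
the job is handed in; nothing more can be done
None
```

The job is handed in after about 34.5 s of the 96 s: the tall foot is in the reject dish, the low foot, short solenoid and ticket insert sit flat in their nests, and the look-alikes were left where they lay.

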